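Check the mould-frame corner with the square

ROBOT

A 6-joint arm with a two-finger parallel gripper is mounted at the origin on the work surface. World frame = base frame: x ahead of the robot, y to its left, z up, the work surface at z = 0. Lengths are in m, angles in rad, forces in N, time in s.
With the tool pointing down it reaches from about 0.35 to 0.775 m from the base axis. Payload 5.5 kg.
Tool frame: the origin (TCP) lies on the centre line of the jaws, within the pads' length; the fingertips stand 11 mm ahead of it and the grasp point (between the pads) lies 8 mm behind it; z points along the fingers, y is the direction in which the jaws open and shut (so a half turn about z gives the same grasp; the last joint's range is limited). The gripper opens to 85 mm and grips with 20 to 120 N. Pads are 22 mm wide; open, the fingers measure 114 mm over their backs; the gripper's body (76 mm by 85 mm) begins 54 mm behind the grasp point. The pads swing forward as they close: fully open they stand 13 mm farther back than shut.
Start: joints at [1.021, 0.313, 0.046, 1.304, 0, 1.431], TCP at [0.229, 0.527, 0.242] pointing down, gripper open.
Joint ranges: [-2.76, 2.76], [-0.86, 1.69], [-1.03, 1.26], [-2.2, 2.34], [-1.47, 1.5], [-3.14, 3.14]. Speed limits (rad/s): [2.57, 2.57, 3.14, 3.14, 3.14, 3.14].

INTERFACE

Orientations are given as a unit quaternion [w, x, y, z].
In Python, from workcell import env, imaging, order gives the robot as it stands. The module is installed in compiled form; this text tells all that it offers.
- The arm moves only by the tool move_arm, never from a script. Its argument "deltas" is one flat list of numbers, 7 for each row, row after row: the gripper's target within -1 to 1 (shut at 1, half-way at 0, fully open at -1), then the shift along the tool's x, y, z in m, then the turn, a rotation vector about the tool's x, y, z in degrees. In form: [jaw, tx, ty, tz, ax, ay, az, jaw, tx, ty, tz, ax, ay, az, ...]. A call has 1 to 10 rows; each row shifts and turns the commanded pose from where the row before left it, along the tool's axes as they then stand; what a row does not reach is not made up. A row lasts 1/8 s, in which the tool goes at most 62.5 mm and 10.7 degrees, less where a joint would pass 70% of its speed; a pose out of reach is approached as far as the arm can. A call is refused whole if a number of a shift passes 0.0625 or a number of a turn 10.7, either way. A call with a gripper value outside its range is refused whole. The fingers move at their own pace and stop on an object; "squeeze" is the grip in N (left out, the last holds). Time passes only in rows, so rows that do not move let the fingers close. It gives the time, the measured TCP pose, the force and the opening at its end, in the units of the state.
- env.get_state(): the state, without advancing time (a new reading comes with each control period).
- imaging.read_camera(name): name is "side" or "top"; returns a dict with "img" (480x640x3 uint8, red, green, blue), "z_map" (480x640 float32, m along the optical axis (not along the pixel's ray), 0 where there is no reading), "fx", "fy", "cx", "cy" (pixels), "dist" ([k1, k2, p1, p2, k3] as OpenCV has them; the pictures are not rectified), "rvec" (rotation vector, rad) and "tvec" (3), from world to camera coordinates, as OpenCV has them. Camera axes: x right, y down, z forward; pixel columns grow to the right and rows downward; lengths in m; the calibration is good to about 2 mm. A picture is of the moment at which its call begins.
- order.hand_in(): hands the job in, once; it reports no verdict.
Trained networks look in a picture, given as the dict that the camera call returned (one of the last four; its "shot" number tells which), for a name from the list of things; names that differ only in an ending like _2 or _b are one class to them, and where a whole thing is asked for, a point or a joint stands for the part that bears it (a point fixed in the world has none). Each returns a list of dicts, best first, with "confidence" (0 to 1); they miss things now and then, are a little off and sometimes report something else, mostly with a low value. They report only what shows in the picture. A call takes as long as a camera call. They do not tell look-alikes from the thing itself.
- imaging.recognise(picture, thing): "centre" ([column, row] in pixels, amid what is visible of it).
- imaging.cut_out(picture, thing): "mask" (480x640 bool, what is visible of it) and "centre" ([column, row] in pixels, amid what is visible of it).
The state is a dict: "clock": time; "joint_pos": joint angles; "qvel": joint speeds; "tau": joint torques, N m; "tcp_pos": TCP position; "orientation": TCP orientation; "wrist_force": force on the tool from outside, world axes, zero at the start; "ft_torque": the same for the moment, N m; "finger_gap": finger opening in m.
Only numpy, scipy, OpenCV 4.12 (cv2) and the standard library are available. Lean on these libraries where they do the work, as an engineer would, in place of code of your own. Each camera call takes 0.05 s, during which the arm holds its last target.

TASK

Pick up the steel square with the blue grip and, holding it flat, press it firmly into the inside corner of the white mould frame so that both outer edges sit flush against the two boards, and keep it pressed there for half a second or more. Then lay it gently, grip up, in the middle of the round wooden bat and let go. Leave the cup, the bowl and the spatula alone.

Things in the scene. Friction and masses are not known exactly. Their poses are not given: they have to be found in the camera images.
- square: (Sizes in mm.) Rigid dark steel square, lying flat: two legs 130 long, 28 wide, 10 thick, meeting at a right angle (heel), a diagonal brace 34 wide between them and on it an upright blue grip. Origin: on the underside, straight below the grip's middle; z up. Leg A runs along +x, its outer edge on y = -60, x -60 to 70. Leg B runs along +y, its outer edge on x = -60, y -60 to 70.
- grip (a point): Middle of the square's blue grip block, 34 above the square's underside; axes as square. The block is 18 thick, 60 long and stands from 10 to 54 above the underside. Its long side runs along the square's (1,-1) direction, so fingers pinch it along (1,1), the line from the heel through the origin.
- heel (a point): Outer right-angle corner of the square, at half its 10 thickness: (-60, -60, 5) in the square's axes.
- end_a (a point): Far end of leg A's outer edge, at half thickness: (70, -60, 5) in the square's axes.
- end_b (a point): Far end of leg B's outer edge, at half thickness: (-60, 70, 5) in the square's axes.
- frame: Corner of a plaster-mould frame, fixed: two white boards in an L. Origin: the inside corner, at table height; z up. The open inside is x > 0, y > 0, bare table. With the square pressed home its axes are parallel to these and its origin stands at x = 60, y = 60. Outside the boards stand small wooden blocks, 32 high, reaching 22 beyond.
- board_a: White board of the frame, 45 high, 18 thick, fixed, rigid. Same origin and axes as frame. Its inside face is the plane y = 0 from x = 0 to 160; leg A belongs against it. The square rubs on either board with a friction coefficient of 0.45 to 0.75, so a push on one board alone also shows a sideways force.
- board_b: White board of the frame, 45 high, 18 thick, fixed, rigid. Same origin and axes as frame. Its inside face is the plane x = 0 from y = 0 to 160; leg B belongs against it.
- bat: Round wooden bat (flat disc) 240 across, 14 thick, fixed on the table. Origin: centre of its underside.
- cup: Loose blue ceramic cup, 76 across, 85 high. Origin: centre of its underside. Bystander.
- bowl: Loose terracotta bowl, 120 across, 55 high. Origin: centre of its underside. Bystander.
- spatula: Loose dark wooden-handled spatula lying flat near the robot, 280 long (handle towards its -x), 65 wide, 20 high. Origin: at table height, mid-length. Bystander.
Not all that is in view belongs to the job. Several things have the shape of the square; the one meant has the colours described above. Several things have the shape of the bat; the one meant has the colours described above.

How it is judged:
By the outcome, as a careful person would: the job done as asked, in the order asked, and still so for the second after the job is handed in, with the robot touching nothing.
It also fails if it takes over 53 s, if anything falls off the work surface, if the arm or the gripper's body presses on something with over 40 N, if the wrist force passes 120 N, or if a joint passes its speed limit or range.

## Working session

There is one attempt and no reset: what is moved stays moved. The work goes in short steps, Python scripts to look and compute and a tool call to move; the robot and the scene stay as the last step left them, time stands still between calls to the robot, and variables do not carry over. Pictures are saved under pics/ and viewed, and the job is handed in when it is done.

Besides the shell and the picture viewer there is one more tool, called after "Emit:" as name(argument=value, ...), one argument or row to a line, values as JSON. move_arm: Moves the arm, as the interface text tells. Its arguments: {"type":"object","properties":{"deltas":{"type":"array"},"squeeze":{"type":"number"}},"required":["deltas"]}

```bash
mkdir -p pics; cat > h.py <<'E'
import numpy as np, cv2
from workcell import env, imaging, order
def cam(n):
    p=imaging.read_camera(n); return p
def save(p,f): cv2.imwrite('pics/'+f,cv2.cvtColor(p['img'],cv2.COLOR_RGB2BGR))
def K(p): return np.array([[p['fx'],0,p['cx']],[0,p['fy'],p['cy']],[0,0,1.]])
def world(p,uv,z=None):
    """pixels -> world, at depth from z_map, or on plane z"""
    uv=np.atleast_2d(np.array(uv,float))
    n=cv2.undistortPoints(uv[:,None],K(p),np.array(p['dist'])).reshape(-1,2)
    R=cv2.Rodrigues(np.array(p['rvec'],float))[0]; t=np.array(p['tvec'],float).ravel()
    c=-R.T@t; d=np.c_[n,np.ones(len(n))]
    dw=d@R
    if z is None:
        zz=p['z_map'][uv[:,1].round().astype(int),uv[:,0].round().astype(int)][:,None]
    else: zz=((z-c[2])/dw[:,2])[:,None]
    return c+dw*zz
def proj(p,X):
    return cv2.projectPoints(np.array(X,float).reshape(-1,3),np.array(p['rvec'],float),np.array(p['tvec'],float),K(p),np.array(p['dist']))[0].reshape(-1,2)
E
python3 - <<'E'
from h import *
s=env.get_state(); print(s)
for n in('top','side'):
    p=cam(n); save(p,n+'0.png'); np.save(n+'0.npy',p,allow_pickle=True)
    for t in('square','grip','frame','bat','cup','bowl','spatula','heel','end_a','end_b','board_a','board_b'):
        for r in imaging.recognise(p,t): print(n,t,np.round(r['centre']),round(r['confidence'],2),world(p,r['centre'])[0].round(3))
E
```

```text
{'clock': 0.0, 'joint_pos': array([ 1.02140715e+00,  3.13954139e-01,  4.49572001e-02,  1.30353255e+00,
       -3.73749321e-05,  1.43118811e+00]), 'qvel': array([-0.00038155,  0.00066735,  0.00027998,  0.00044951,  0.00227027,
       -0.00031041]), 'tau': array([ 3.16873484e-04, -4.80625355e+01,  2.98534960e+01,  1.92875013e-02,
       -3.13999981e-04, -2.86405805e-05]), 'tcp_pos': array([0.22885766, 0.52697569, 0.24142622]), 'orientation': array([-2.75075797e-04,  2.03459838e-01,  9.79082909e-01, -8.21974245e-04]), 'wrist_force': array([ 0.16409141, -0.3279109 , -0.63666569]), 'ft_torque': array([ 0.06235004, -0.01986319,  0.00667983]), 'finger_gap': 0.08539418682308123}
top square [149. 200.] 0.95 [ 0.666  0.513 -0.003]
top square [193. 256.] 0.59 [0.484 0.362 0.015]
top square [195. 320.] 0.59 [0.282 0.341 0.053]
top grip [191. 257.] 0.91 [0.479 0.359 0.046]
top grip [153. 199.] 0.84 [0.663 0.482 0.053]
top grip [196. 320.] 0.62 [0.282 0.339 0.05 ]
top frame [305. 217.] 0.65 [0.61  0.002 0.046]
top bat [413. 279.] 0.88 [ 0.416 -0.344  0.016]
top bat [504. 301.] 0.76 [ 0.348 -0.63  
[... 1644 characters left out ...]
75 0.045]
side heel [236. 189.] 0.63 [0.277 0.325 0.025]
side heel [347. 326.] 0.36 [ 0.424 -0.349  0.012]
side end_a [288. 171.] 0.82 [0.499 0.367 0.001]
side end_a [234. 189.] 0.76 [0.273 0.325 0.028]
side end_a [313. 139.] 0.65 [0.654 0.486 0.027]
side end_b [288. 171.] 0.82 [0.499 0.367 0.001]
side end_b [234. 189.] 0.76 [0.273 0.325 0.028]
side end_b [313. 139.] 0.65 [0.654 0.486 0.027]
side board_a [339. 219.] 0.78 [0.569 0.027 0.04 ]
side board_a [364. 243.] 0.66 [ 0.599 -0.108  0.045]
side board_a [287. 169.] 0.56 [0.483 0.329 0.049]
side board_b [339. 219.] 0.78 [0.569 0.027 0.04 ]
side board_b [364. 243.] 0.66 [ 0.599 -0.108  0.045]
side board_b [287. 169.] 0.56 [0.483 0.329 0.049]
```

View pics/top0.png

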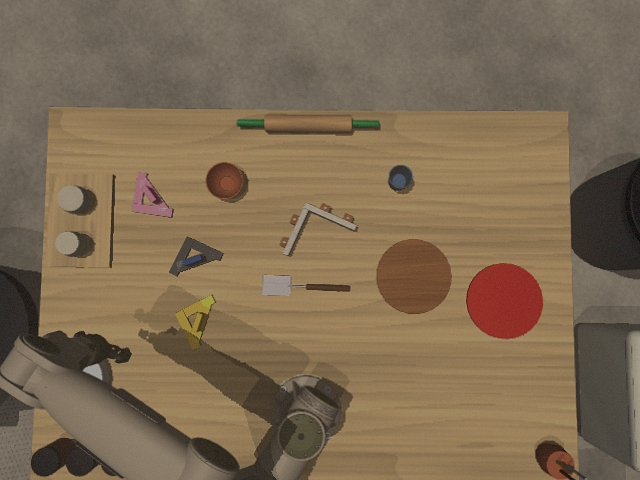

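View pics/side0.png

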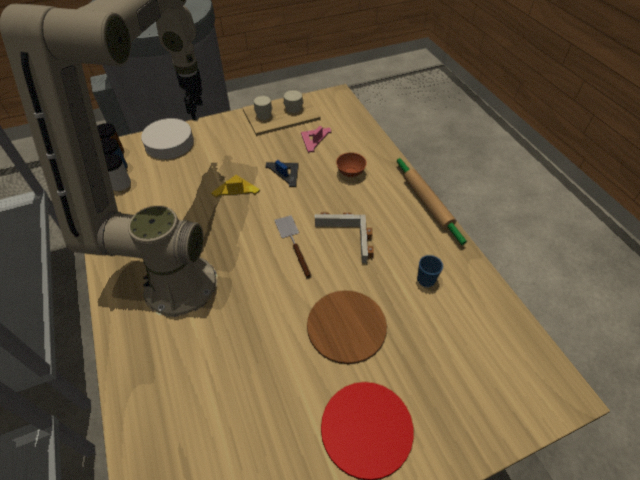

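```bash
python3 - <<'E'
import numpy as np,cv2
a=cv2.imread('pics/top0.png')
c1=cv2.resize(a[230:285,160:235],None,fx=5,fy=5,interpolation=cv2.INTER_CUBIC)
c2=cv2.resize(a[195:265,272:367],None,fx=4,fy=4,interpolation=cv2.INTER_CUBIC)
o=np.zeros((560,780,3),np.uint8);o[:275,:375]=c1;o[:280,390:770]=c2
b=cv2.imread('pics/side0.png')
c3=cv2.resize(b[150:195,255:310],None,fx=6,fy=6,interpolation=cv2.INTER_CUBIC)
c4=cv2.resize(b[200:270,305:385],None,fx=4,fy=4,interpolation=cv2.INTER_CUBIC)
o[285:555,:330]=c3;o[280:560,390:710]=c4
cv2.imwrite('pics/crop0.png',o)
E
```

```text
(no output)
```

View pics/crop0.png

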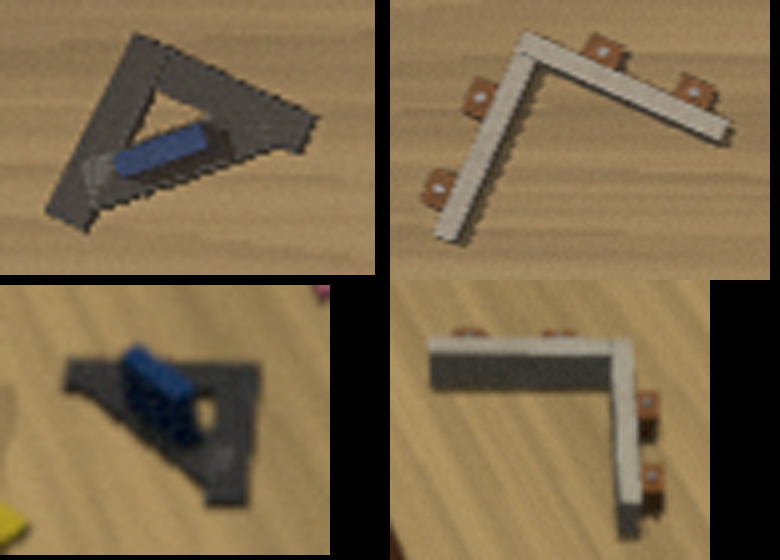

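```bash
cat > fit.py <<'E'
from h import *
from scipy.optimize import minimize
S=4
def hull(p,polys,roi):
    x0,y0,x1,y1=roi; m=np.zeros(((y1-y0)*S,(x1-x0)*S),np.uint8)
    for P in polys: # each convex 3D pts
        q=proj(p,P); q=(q+0.5-[x0,y0])*S-0.5
        h=cv2.convexHull(q.astype(np.float32))
        cv2.fillConvexPoly(m,np.round(h*16).astype(np.int32),255,shift=4)
    return cv2.resize(m,(x1-x0,y1-y0),interpolation=cv2.INTER_AREA)/255.
def prism(xy,z0,z1): return np.array([[x,y,z] for z in(z0,z1) for x,y in xy])/1000.
r2=2**-.5
def clipbrace():
    e=17*2**.5
    # band |x+y|<e, x>-60,y>-60,x<70,y<70
    return [(70,-60),(70,e-70),(e-70,70),(-60,70),(-60,60-e),(60-e,-60)]
gr=[(a*30*r2+b*9*r2,-a*30*r2+b*9*r2) for a in(-1,1) for b in(-1,1)]
SQ=[prism([(-60,-60),(70,-60),(70,-32),(-60,-32)],0,10),prism([(-60,-60),(-60,70),(-32,70),(-32,-60)],0,10),prism(clipbrace(),0,10)]
GR=[prism(gr,10,54)]
FR=[prism([(-18,-18),(160,-18),(160,0),(-18,0)],0,45),prism([(-18,-18),(-18,160),(0,160),(0,-18)],0,45)]
def place(polys,v,z=0):
    c,s=np.cos(v[2]),np.sin(v[2]); R=np.array([[c,-s,0],[s,c,0],[0,0,1]])
    return [P@R.T+[v[0],v[1],z] for P in polys]
def fit(pms,polys,v0,z=0,dof=3):
    """pms: list of (p,mask float,roi)"""
    def cost(u):
        v=[u[0],u[1],u[2]/5 if dof==3 else v0[2]]
        return sum(np.sum((hull(p,place(polys,v,z),roi)-m)**2)/m.sum() for p,m,roi in pms)
    u0=[v0[0],v0[1],v0[2]*5]
    sim=np.array([u0]+[np.add(u0,d) for d in([.01,0,0],[0,.01,0],[0,0,.2])])
    r=minimize(cost,u0,method='Nelder-Mead',options=dict(initial_simplex=sim,xatol=1e-5,fatol=1e-6,maxiter=600))
    return np.array([r.x[0],r.x[1],r.x[2]/5]),r.fun
def rmask(p,f,roi):
    x0,y0,x1,y1=roi; im=p['img'][y0:y1,x0:x1].astype(int); return f(im[...,0],im[...,1],im[...,2]).astype(float)
E
python3 - <<'E'
from fit import *
top=np.load('top0.npy',allow_pickle=True).item(); side=np.load('side0.npy',allow_pickle=True).item()
dark=lambda r,g,b:(r-b<22)&(r<105)
white=lambda r,g,b:((r-b<45)&(r>140))
blue=lambda r,g,b:b>r+15
rt=(160,230,235,285); rs=(255,150,310,195); ft=(272,195,367,265); fs=(305,200,385,270)
vis=[]
for p,roi,f in((top,rt,dark),(side,rs,dark),(top,ft,white),(side,fs,lambda r,g,b:(r-b<40))):
    m=rmask(p,f,roi); vis.append(cv2.resize((m*255).astype(np.uint8),(380,280),interpolation=0))
cv2.imwrite('pics/masks.png',np.vstack([np.hstack(vis[:2]),np.hstack(vis[2:])]))
mt=rmask(top,dark,rt);ms=rmask(side,dark,rs)
v0=[.50,.365,np.deg2rad(155)]
for nm,l in(('top',[(top,mt,rt)]),('side',[(side,ms,rs)]),('both',[(top,mt,rt),(side,ms,rs)])):
    v,c=fit(l,SQ+GR,v0); print('sq',nm,v.round(4),np.rad2deg(v[2]).round(2),c)
for nm,l in(('top',[(top,rmask(top,blue,rt),rt)]),('side',[(side,rmask(side,blue,rs),rs)])):
    vg,c=fit(l,GR,v); print('grip',nm,vg.round(4),np.rad2deg(vg[2]).round(2),c)
f1=lambda r,g,b:(r-b<40)
v0=[.66,.0,np.deg2rad(155)]
for nm,l in(('top',[(top,rmask(top,white,ft),ft)]),('side',[(side,rmask(side,f1,fs),fs)])):
    v,c=fit(l,[P for P in FR],v0); print('fr',nm,v.round(4),np.rad2deg(v[2]).round(2),c)
E
```

```text
sq top [0.4697 0.3561 2.7086] 155.19 0.03571180446564965
sq side [0.4716 0.3598 2.7317] 156.51 0.13122601003349874
sq both [0.4701 0.3571 2.7044] 154.95 0.1986745788093642
grip top [0.4724 0.3615 2.6342] 150.93 0.6164777867759537
grip side [0.4728 0.3644 2.5734] 147.44 0.2571853634889591
fr top [ 0.637  -0.0043  2.7454] 157.3 0.40290812922631564
fr side [ 0.6333 -0.0059  2.7381] 156.88 0.10608362698561369
```

View pics/masks.png

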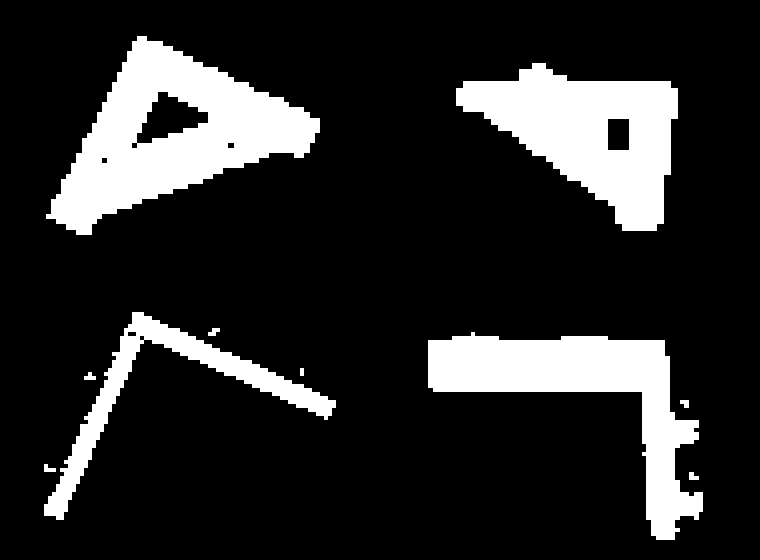

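```bash
cat > est.py <<'E'
from fit import *
top=np.load('top0.npy',allow_pickle=True).item(); side=np.load('side0.npy',allow_pickle=True).item()
dark=lambda r,g,b:((r-b<22)&(r<105))|(b>r)
white=lambda r,g,b:((r-b<55)&(r>125))
rt=(160,230,235,285); rs=(255,150,310,195); ft=(272,195,367,265); fs=(305,200,385,270)
E
python3 - <<'E'
from est import *
mt=rmask(top,dark,rt);ms=rmask(side,dark,rs)
v0=[.47,.357,2.71]
for nm,l in(('top',[(top,mt,rt)]),('side',[(side,ms,rs)])):
    v,c=fit(l,SQ+GR,v0); print('sq',nm,v.round(4),np.rad2deg(v[2]).round(2),c)
blue=lambda r,g,b:b>r+3
for nm,l in(('top',[(top,rmask(top,blue,rt),rt)]),('side',[(side,rmask(side,blue,rs),rs)])):
    vg,c=fit(l,GR,v0); print('grip',nm,vg.round(4),np.rad2deg(vg[2]).round(2),c, l[0][1].sum())
FT=[P[4:] for P in FR]
v0=[.635,-.005,2.74]
m=rmask(top,white,ft)
v,c=fit([(top,m,ft)],FT,v0); print('fr top',v.round(4),np.rad2deg(v[2]).round(2),c)
f1=lambda r,g,b:(r-b<40)
m=rmask(side,f1,fs); m[:,68:]*=(np.arange(70)[:,None]<20)
vs,c=fit([(side,m,fs)],FR,v0); print('fr side',vs.round(4),np.rad2deg(vs[2]).round(2),c)
# overlay
o=cv2.resize(top['img'][195:265,272:367][...,::-1],None,fx=8,fy=8,interpolation=cv2.INTER_CUBIC)
for w,col in((v,(0,0,255)),(vs,(0,255,0))):
    for P in place(FT,w):
        q=((proj(top,P)+.5-[272,195])*8).round().astype(int); cv2.polylines(o,[cv2.convexHull(q)],1,col)
cv2.imwrite('pics/fr.png',o)
def bat(p,f,roi):
    pass
r=[x for x in imaging.recognise(imaging.read_camera('top'),'bat')] if 0 else 0
# bat: colour segmentation
for p,roi in((top,(365,225,465,325)),(side,(295,280,400,370))):
    x0,y0,x1,y1=roi; im=cv2.cvtColor(p['img'][y0:y1,x0:x1],cv2.COLOR_RGB2LAB).astype(float)
    c=im[45:55,45:55].reshape(-1,3).mean(0); d=np.linalg.norm((im-c)*[.5,1,1],axis=2)
    _,mm=cv2.threshold(np.clip(d*5,0,255).astype(np.uint8),0,255,cv2.THRESH_BINARY_INV+cv2.THRESH_OTSU)
    cv2.imwrite(f'pics/bat{x0}.png',mm)
    cs=max(cv2.findContours(mm,cv2.RETR_EXTERNAL,cv2.CHAIN_APPROX_NONE)[0],key=cv2.contourArea).reshape(-1,2)
    W=world(p,cs+[x0,y0],.014); 
    from scipy.optimize import least_squares
    s=least_squares(lambda u:np.hypot(W[:,0]-u[0],W[:,1]-u[1])-.12,[.41,-.34],loss='soft_l1',f_scale=.003); print('bat',s.x,np.median(abs(s.fun)))
E
```

```text
sq top [0.4699 0.3562 2.7087] 155.2 0.03292601113519675
sq side [0.4722 0.3621 2.6948] 154.4 0.12490787632197839
grip top [0.4704 0.3595 2.7012] 154.77 0.479100198148641 104.0
grip side [0.4709 0.3614 2.691 ] 154.19 0.11956655237974859 146.0
fr top [ 0.6338 -0.0055  2.7296] 156.4 0.16027557820705293
fr side [ 0.6335 -0.006   2.7372] 156.83 0.10565792444879572
bat [ 0.42561718 -0.3448032 ] 0.0016337623339830742
bat [ 0.42621554 -0.34373087] 0.002235950655343731
```

View pics/fr.png

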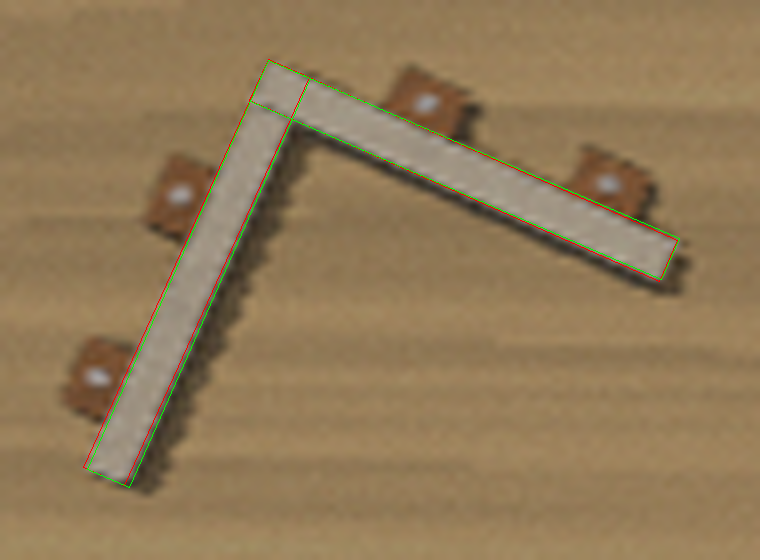

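```bash
python3 - <<'E'
from est import *
o=[]
for p,roi,s in((top,rt,7),(side,rs,7)):
    x0,y0,x1,y1=roi
    i=cv2.resize(p['img'][y0:y1,x0:x1][...,::-1],None,fx=s,fy=s,interpolation=cv2.INTER_CUBIC)
    for w,col in(([.470,.3563,2.7087],(0,0,255)),([.4715,.3605,2.697],(0,255,0))):
        for P in place(SQ[:2]+GR,w):
            P=P[4:]
            q=((proj(p,P)+.5-[x0,y0])*s).round().astype(int); cv2.polylines(i,[cv2.convexHull(q)],1,col)
    o.append(i)
W=max(a.shape[1] for a in o)
o=[cv2.copyMakeBorder(a,0,0,0,W-a.shape[1],0) for a in o]
o=np.vstack(o); o=cv2.resize(o,None,fx=.85,fy=.85); cv2.imwrite('pics/sqo.png',o); print(o.shape)
E
```

```text
(595, 446, 3)
```

View pics/sqo.png

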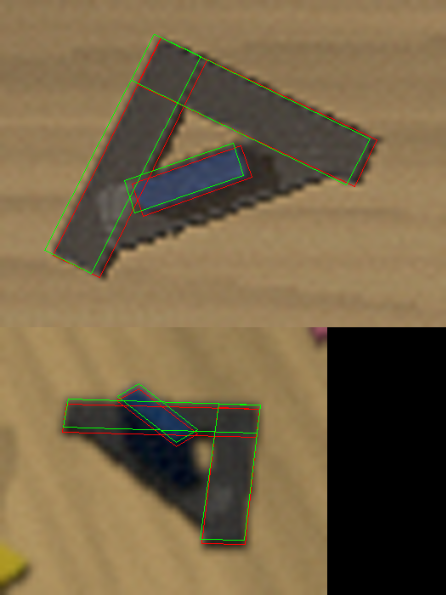

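Emit:
move_arm(
  deltas=[-1, 0, 0, 0, 0, 0, 9.3, -1, 0, 0, 0, 0, 0, 9.3, -1, 0, 0, 0, 0, 0, 9.3, -1, 0, 0, 0, 0, 0, 9.3, -1, 0, 0, 0, 0, 0, 9.3, -1, -0.04, 0.028, 0, 0, 0, 0, -1, -0.04, 0.028, 0, 0, 0, 0, -1, -0.04, 0.028, 0, 0, 0, 0, -1, -0.04, 0.028, 0.015, 0, 0, 0, -1, -0.04, 0.028, 0.015, 0, 0, 0],
  squeeze=80,
)

```text
clock: 2.55
tcp_pos: [0.4305, 0.3866, 0.2123]
orientation: [0.0, 0.573, 0.819, 0.001]
wrist_force: [-0.1, 0.2, 0.7]
finger_gap: 0.0855
```

```bash
cat > go.py <<'E'
from h import *
import sys
from scipy.spatial.transform import Rotation as Ro
def go(x,y,z,ydeg):
    s=env.get_state(); q=s['orientation']; R=Ro.from_quat([q[1],q[2],q[3],q[0]])
    d=np.array([x,y,z])-s['tcp_pos']
    a=np.deg2rad(ydeg); Y=np.array([np.cos(a),np.sin(a),0]); Z=np.array([0,0,-1.]); X=np.cross(Y,Z)
    T=Ro.from_matrix(np.c_[X,Y,Z])
    print('t',round(s['clock'],2),'tcp',s['tcp_pos'].round(4),'ydeg',np.rad2deg(np.arctan2(*R.as_matrix()[1::-1,1])).round(2))
    print('tool shift now',R.inv().apply(d).round(4),'in target axes',T.inv().apply(d).round(4),'turn deg',np.rad2deg((R.inv()*T).as_rotvec()).round(2),'F',s['wrist_force'].round(1),'gap',round(s['finger_gap'],4))
if __name__=='__main__': go(*map(float,sys.argv[1:]))
E
python3 go.py .4705 .358 .16 20
```

```text
t 2.55 tcp [0.4305 0.3866 0.2123] ydeg 20.03
tool shift now [-0.0406  0.0277  0.0523] in target axes [-0.0406  0.0278  0.0523] turn deg [ 0.07 -0.02  0.03] F [-0.1  0.2  0.7] gap 0.0855
```

Emit:
move_arm(
  deltas=[-1, -0.04, 0.028, 0.02, 0, 0, 0, -1, -0.0006, 0, 0.04, 0, 0, 0, -1, 0, 0, 0.04, 0, 0, 0, -1, 0, 0, 0.03, 0, 0, 0, -1, 0, 0, 0, 0, 0, 0],
)

```text
clock: 3.18
tcp_pos: [0.4675, 0.3577, 0.0798]
orientation: [-0.001, 0.574, 0.819, -0.002]
wrist_force: [-0.2, -0.8, 0.3]
finger_gap: 0.0853
```

```bash
python3 go.py .4705 .358 .026 20; python3 - <<'E'
from h import *
for n in('top','side'):
    p=cam(n); save(p,n+'1.png')
    q=[int(v) for v in proj(p,[.4705,.358,.03])[0]]
    x,y=q; c=p['img'][max(0,y-50):y+50,x-65:x+65,::-1]; cv2.imwrite(f'pics/{n}1c.png',cv2.resize(c,None,fx=4,fy=4,interpolation=cv2.INTER_CUBIC))
E
cd pics; python3 -c "
import cv2,numpy as np
cv2.imwrite('g1.png',cv2.resize(np.hstack([cv2.resize(cv2.imread(n+'1c.png'),(520,400)) for n in('top','side')]),(800,308)))"
```

```text
t 3.17 tcp [0.4675 0.3577 0.0798] ydeg 20.01
tool shift now [-0.0007  0.0033  0.0538] in target axes [-0.0008  0.003   0.0538] turn deg [-0.31  0.05  0.01] F [-0.2 -0.8  0.3] gap 0.0853
```

View pics/g1.png

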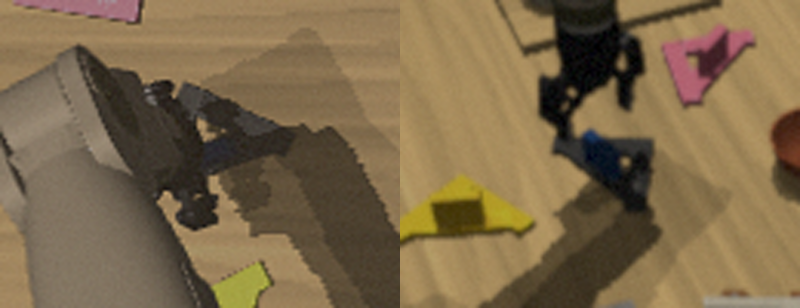

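Emit:
move_arm(
  deltas=[-1, 0, 0.002, 0.02, 0, 0, 0, -1, 0, 0, 0.02, 0, 0, 0, -1, 0, 0, 0.01, 0, 0, 0, -1, 0, 0, 0, 0, 0, 0, -1, 0, 0, 0, 0, 0, 0],
)

```text
clock: 3.9
tcp_pos: [0.472, 0.3601, 0.0335]
orientation: [0.0, 0.573, 0.819, 0.001]
wrist_force: [0.5, 0.1, 0.8]
finger_gap: 0.0855
```

```bash
python3 go.py .4705 .358 .026 20
```

```text
t 3.9 tcp [0.472  0.3601 0.0335] ydeg 20.02
tool shift now [-0.0014 -0.0021  0.0075] in target axes [-0.0014 -0.0021  0.0075] turn deg [ 0.11 -0.02  0.02] F [0.5 0.1 0.8] gap 0.0855
```

Emit:
move_arm(
  deltas=[-1, -0.001, -0.002, 0.0065, 0, 0, 0, -1, 0, 0, 0, 0, 0, 0, 0.3, 0, 0, 0, 0, 0, 0, 1, 0, 0, 0, 0, 0, 0, 1, 0, 0, 0, 0, 0, 0, 1, 0, 0, 0, 0, 0, 0, 1, 0, 0, 0, 0, 0, 0, 1, 0, 0, 0, 0, 0, 0, 1, 0, 0, 0, 0, 0, 0],
  squeeze=80,
)

```text
clock: 5.03
tcp_pos: [0.4701, 0.3582, 0.0261]
orientation: [0.0, 0.573, 0.819, 0.0]
wrist_force: [0.3, -0.1, 3.1]
finger_gap: 0.0173
```

```bash
python3 go.py .4705 .358 .026 20
```

```text
t 5.03 tcp [0.4701 0.3582 0.0261] ydeg 20.02
tool shift now [-0.0003  0.0003  0.0001] in target axes [-0.0003  0.0003  0.0001] turn deg [ 0.06 -0.01  0.02] F [ 0.3 -0.1  3.1] gap 0.0173
```

Emit:
move_arm(
  deltas=[1, 0, 0, -0.01, 0, 0, 0, 1, 0, 0, -0.02, 0, 0, 0, 1, 0, 0, -0.03, 0, 0, 0, 1, 0, 0, -0.03, 0, 0, 0, 1, 0, 0, -0.01, 0, 0, -1.6, 1, 0, 0, 0, 0, 0, 0],
  squeeze=100,
)

```text
clock: 5.78
tcp_pos: [0.4697, 0.358, 0.1259]
orientation: [0.0, 0.562, 0.827, 0.0]
wrist_force: [-0.1, 0.3, -1.9]
finger_gap: 0.0167
```

```bash
python3 go.py .527 -.048 .126 21.6;python3 - <<'E'
from h import *
p=cam('side'); save(p,'side2.png')
E
```

```text
t 5.78 tcp [0.4697 0.358  0.1259] ydeg 21.65
tool shift now [-3.985e-01 -9.650e-02 -2.000e-04] in target axes [-3.986e-01 -9.610e-02 -1.000e-04] turn deg [ 0.03 -0.01  0.05] F [-0.1  0.3 -1.9] gap 0.0167
```

View pics/side2.png

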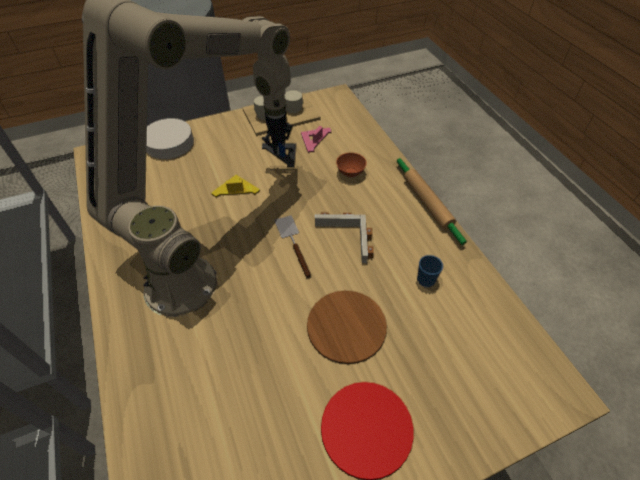

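Emit:
move_arm(
  deltas=[1, -0.02, -0.005, 0, 0, 0, 0, 1, -0.045, -0.011, 0, 0, 0, 0, 1, -0.045, -0.011, 0, 0, 0, 0, 1, -0.045, -0.011, 0, 0, 0, 0, 1, -0.045, -0.011, 0, 0, 0, 0, 1, -0.045, -0.011, 0, 0, 0, 0, 1, -0.045, -0.011, 0, 0, 0, 0, 1, -0.045, -0.011, 0, 0, 0, 0, 1, -0.04, -0.01, 0, 0, 0, 0, 1, -0.023, -0.0045, 0, 0, 0, 0],
)

```text
clock: 7.08
tcp_pos: [0.5253, -0.0505, 0.1245]
orientation: [-0.001, 0.563, 0.826, -0.001]
wrist_force: [0.8, 0.3, -1.6]
finger_gap: 0.0168
```

Emit:
move_arm(
  deltas=[1, 0, 0, 0, 0, 0, 0, 1, 0, 0, 0, 0, 0, 0],
)

```text
clock: 7.32
tcp_pos: [0.5254, -0.0475, 0.1249]
orientation: [-0.001, 0.562, 0.827, -0.0]
wrist_force: [0.6, 0.5, -2.6]
finger_gap: 0.0173
```

```bash
python3 go.py .527 -.048 .126 21.6;python3 - <<'E'
from h import *
o=[]
for n in('top','side'):
    p=cam(n); save(p,n+'3.png')
    np.save(n+'3.npy',p,allow_pickle=True)
    x,y=[int(v) for v in proj(p,[.54,-.04,.05])[0]]; o.append(cv2.resize(p['img'][y-50:y+50,x-65:x+65,::-1],(400,308),interpolation=cv2.INTER_CUBIC))
cv2.imwrite('pics/g3.png',np.hstack(o))
E
```

```text
t 7.33 tcp [ 0.5254 -0.0475  0.1249] ydeg 21.59
tool shift now [-0.001   0.0013 -0.0011] in target axes [-0.001   0.0013 -0.0011] turn deg [-0.1  -0.09 -0.01] F [ 0.6  0.5 -2.6] gap 0.0173
```

View pics/g3.png

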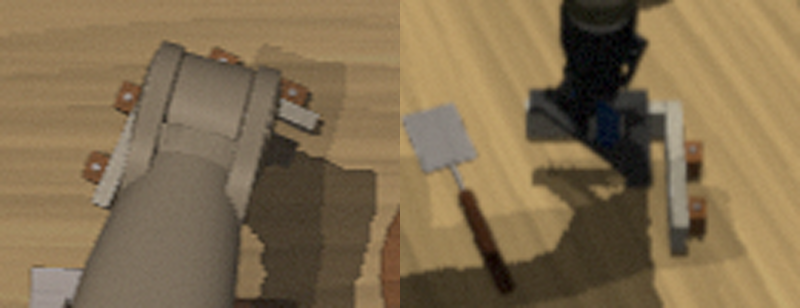

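Emit:
move_arm(
  deltas=[1, 0, 0, 0.03, 0, 0, 0, 1, 0, 0, 0.03, 0, 0, 0, 1, 0, 0, 0.02, 0, 0, 0, 1, 0, 0, 0.01, 0, 0, 0, 1, 0, 0, 0.006, 0, 0, 0, 1, 0, 0, 0, 0, 0, 0, 1, 0, 0, 0, 0, 0, 0],
)

```text
clock: 8.3
tcp_pos: [0.5273, -0.0477, 0.0306]
orientation: [0.001, 0.562, 0.827, 0.0]
wrist_force: [0.3, -0.4, -2.5]
finger_gap: 0.0171
```

```bash
python3 go.py .5551 -.037 .0275 21.6
```

```text
t 8.3 tcp [ 0.5273 -0.0477  0.0306] ydeg 21.63
tool shift now [-0.0003  0.0298  0.0031] in target axes [-0.0003  0.0298  0.0031] turn deg [0.07 0.04 0.03] F [ 0.3 -0.4 -2.5] gap 0.0171
```

Emit:
move_arm(
  deltas=[1, 0, 0.008, 0.001, 0, 0, 0, 1, 0, 0.008, 0.001, 0, 0, 0, 1, 0, 0.006, 0, 0, 0, 0, 1, 0, 0, 0, 0, 0, 0, 1, 0, 0, 0, 0, 0, 0],
)

```text
clock: 8.93
tcp_pos: [0.5468, -0.0394, 0.0276]
orientation: [-0.0, 0.562, 0.827, -0.0]
wrist_force: [-0.1, -0.6, -2.4]
finger_gap: 0.0169
```

Emit:
move_arm(
  deltas=[1, 0, 0.002, 0, 0, 0, 0, 1, 0, 0, 0, 0, 0, 0],
)

```text
clock: 9.18
tcp_pos: [0.549, -0.0388, 0.0278]
orientation: [0.0, 0.562, 0.827, 0.0]
wrist_force: [-0.1, -0.7, -1.5]
finger_gap: 0.017
```

Emit:
move_arm(
  deltas=[1, 0, 0.002, 0, 0, 0, 0, 1, 0, 0, 0, 0, 0, 0],
)

```text
clock: 9.43
tcp_pos: [0.551, -0.038, 0.0279]
orientation: [0.0, 0.562, 0.827, 0.0]
wrist_force: [-0.1, 0.8, -2.5]
finger_gap: 0.0166
```

```bash
python3 go.py .5551 -.037 .0275 21.6
```

```text
t 9.43 tcp [ 0.551  -0.038   0.0279] ydeg 21.62
tool shift now [-0.0006  0.0042  0.0004] in target axes [-0.0006  0.0042  0.0004] turn deg [0.02 0.   0.02] F [-0.1  0.8 -2.5] gap 0.0166
```

Emit:
move_arm(
  deltas=[1, 0, 0.0015, 0, 0, 0, 0, 1, 0, 0, 0, 0, 0, 0],
)

```text
clock: 9.68
tcp_pos: [0.5523, -0.0375, 0.0278]
orientation: [0.0, 0.562, 0.827, 0.0]
wrist_force: [-0.3, 0.8, -2.0]
finger_gap: 0.017
```

Emit:
move_arm(
  deltas=[1, 0, 0.0015, 0, 0, 0, 0, 1, 0, 0, 0, 0, 0, 0],
)

```text
clock: 9.93
tcp_pos: [0.5537, -0.0369, 0.0278]
orientation: [0.0, 0.562, 0.827, 0.0]
wrist_force: [0.3, -0.6, -2.4]
finger_gap: 0.0168
```

Emit:
move_arm(
  deltas=[1, 0, 0.001, 0, 0, 0, 0, 1, 0, 0, 0, 0, 0, 0],
)

```text
clock: 10.18
tcp_pos: [0.5546, -0.0366, 0.0278]
orientation: [0.0, 0.562, 0.827, 0.0]
wrist_force: [-0.4, -0.3, -2.3]
finger_gap: 0.0169
```

```bash
python3 go.py .5551 -.037 .0275 21.6; python3 -c "
from h import *
print(env.get_state()['ft_torque'])"
```

```text
t 10.18 tcp [ 0.5546 -0.0366  0.0278] ydeg 21.62
tool shift now [-0.0006  0.0003  0.0003] in target axes [-0.0006  0.0003  0.0003] turn deg [0.01 0.   0.02] F [-0.4 -0.3 -2.3] gap 0.0169
[-0.07877221  0.03326644 -0.00772975]
```

Emit:
move_arm(
  deltas=[1, 0, 0.001, 0, 0, 0, 0, 1, 0, 0, 0, 0, 0, 0],
)

```text
clock: 10.42
tcp_pos: [0.5555, -0.0362, 0.0278]
orientation: [0.0, 0.562, 0.827, 0.0]
wrist_force: [-0.9, 0.3, -2.5]
finger_gap: 0.0168
```

Emit:
move_arm(
  deltas=[1, 0, 0.001, 0, 0, 0, 0, 1, 0, 0, 0, 0, 0, 0],
)

```text
clock: 10.68
tcp_pos: [0.5564, -0.0358, 0.0278]
orientation: [0.0, 0.562, 0.827, 0.0]
wrist_force: [1.3, 1.2, -2.0]
finger_gap: 0.0169
```

```bash
python3 go.py .5551 -.037 .0275 21.6; python3 -c "
from h import *
print(env.get_state()['ft_torque'])"
```

```text
t 10.68 tcp [ 0.5564 -0.0358  0.0278] ydeg 21.62
tool shift now [-0.0006 -0.0017  0.0003] in target axes [-0.0006 -0.0017  0.0003] turn deg [ 0.01 -0.    0.02] F [ 1.3  1.2 -2. ] gap 0.0169
[-0.00282006 -0.006857   -0.01865453]
```

Emit:
move_arm(
  deltas=[1, 0, 0.001, 0, 0, 0, 0, 1, 0, 0, 0, 0, 0, 0],
)

```text
clock: 10.92
tcp_pos: [0.5568, -0.0354, 0.0277]
orientation: [-0.0, 0.562, 0.827, -0.0]
wrist_force: [-2.9, -0.4, -1.9]
finger_gap: 0.0169
```

Emit:
move_arm(
  deltas=[1, 0, 0.001, 0, 0, 0, 0, 1, 0, 0, 0, 0, 0, 0],
)

```text
clock: 11.18
tcp_pos: [0.557, -0.0353, 0.0275]
orientation: [-0.001, 0.562, 0.827, -0.001]
wrist_force: [-4.8, -1.3, 0.2]
finger_gap: 0.0167
```

```bash
python3 go.py .5551 -.037 .0275 21.6; python3 - <<'E'
from h import *
print(env.get_state()['ft_torque'])
p=cam('side'); np.save('side4.npy',p,allow_pickle=True)
x,y=[int(v) for v in proj(p,[.56,-.03,.02])[0]]; cv2.imwrite('pics/s4.png',cv2.resize(p['img'][y-40:y+40,x-55:x+55,::-1],None,fx=7,fy=7,interpolation=cv2.INTER_CUBIC))
E
```

```text
t 11.18 tcp [ 0.557  -0.0353  0.0275] ydeg 21.58
tool shift now [-0.0009 -0.0023  0.    ] in target axes [-0.0009 -0.0023  0.    ] turn deg [-0.14 -0.02 -0.02] F [-4.8 -1.3  0.2] gap 0.0167
[-0.49697303  0.9223363  -0.30852093]
```

View pics/s4.png

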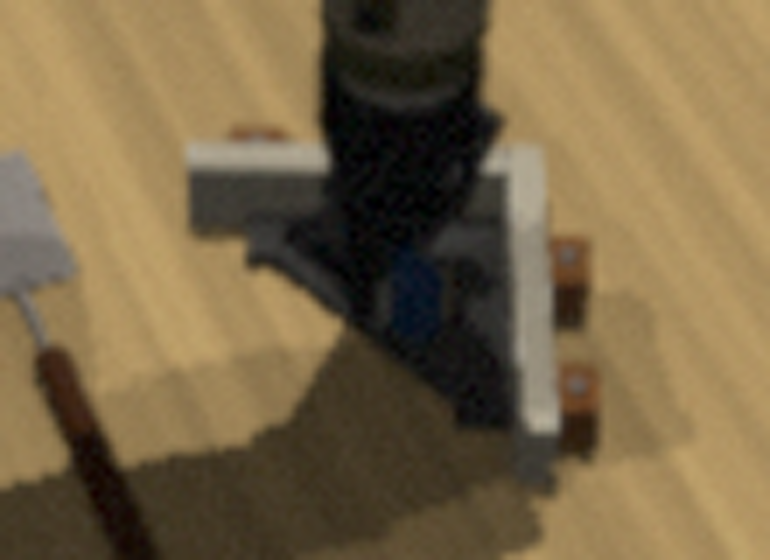

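Emit:
move_arm(
  deltas=[1, 0, 0.001, 0, 0, 0, 0.3, 1, 0, 0, 0, 0, 0, 0],
)

```text
clock: 11.48
tcp_pos: [0.5571, -0.0353, 0.0274]
orientation: [-0.001, 0.564, 0.826, -0.002]
wrist_force: [-5.9, -3.0, 1.1]
finger_gap: 0.0167
```

```bash
cat > fr.py <<'E'
from go import *
go(.5551,-.037,.0275,21.6)
s=env.get_state(); F=s['wrist_force']; a=np.deg2rad(156.6)
print('n_b',(F[0]*np.cos(a)+F[1]*np.sin(a)).round(1),'n_a',(-F[0]*np.sin(a)+F[1]*np.cos(a)).round(1),'T',s['ft_torque'].round(2))
E
python3 fr.py
```

```text
t 11.47 tcp [ 0.5571 -0.0353  0.0274] ydeg 21.3
tool shift now [-0.0009 -0.0025 -0.0001] in target axes [-0.0008 -0.0025 -0.0001] turn deg [-0.24 -0.01 -0.3 ] F [-5.9 -3.   1.1] gap 0.0167
n_b 4.2 n_a 5.0 T [-0.76  1.37  0.02]
```

Emit:
move_arm(
  deltas=[1, 0, 0.0015, 0, -0.25, 0, 0, 1, 0, 0.0015, 0, -0.1, 0, 0, 1, 0, 0, 0, 0, 0, 0],
)

```text
clock: 11.85
tcp_pos: [0.5571, -0.0353, 0.0273]
orientation: [-0.001, 0.565, 0.825, -0.002]
wrist_force: [-14.4, -8.2, 8.3]
finger_gap: 0.017
```

```bash
python3 fr.py
```

```text
t 11.85 tcp [ 0.5571 -0.0353  0.0273] ydeg 21.25
tool shift now [-0.0009 -0.0025 -0.0002] in target axes [-0.0008 -0.0025 -0.0002] turn deg [-0.22  0.02 -0.35] F [-14.4  -8.2   8.3] gap 0.017
n_b 10.0 n_a 13.2 T [-1.53  2.87  0.16]
```

Emit:
move_arm(
  deltas=[1, 0, 0.0015, -0.0005, -0.15, 0, 0, 1, 0, 0.0015, -0.0005, -0.15, 0, 0, 1, 0, 0, 0, 0, 0, 0, 1, 0, 0, 0, 0, 0, 0],
)

```text
clock: 12.35
tcp_pos: [0.5572, -0.0352, 0.0274]
orientation: [-0.001, 0.565, 0.825, -0.002]
wrist_force: [-19.2, -12.8, 6.9]
finger_gap: 0.0167
```

```bash
python3 fr.py
```

```text
t 12.35 tcp [ 0.5572 -0.0352  0.0274] ydeg 21.2
tool shift now [-0.0009 -0.0026 -0.0001] in target axes [-0.0009 -0.0026 -0.0001] turn deg [-0.25  0.02 -0.4 ] F [-19.2 -12.8   6.9] gap 0.0167
n_b 12.5 n_a 19.4 T [-2.44  3.85  0.24]
```

Emit:
move_arm(
  deltas=[1, -0.001, 0.001, -0.0002, -0.1, 0, 0, 1, -0.001, 0.0015, -0.0002, -0.1, 0, 0, 1, 0, 0.0005, 0, 0, 0, 0, 1, 0, 0, 0, 0, 0, 0],
)

```text
clock: 12.85
tcp_pos: [0.5572, -0.0352, 0.0273]
orientation: [-0.003, 0.565, 0.825, -0.002]
wrist_force: [-27.9, -10.8, 13.8]
finger_gap: 0.0169
```

```bash
python3 fr.py
```

```text
t 12.85 tcp [ 0.5572 -0.0352  0.0273] ydeg 21.21
tool shift now [-0.0009 -0.0026 -0.0002] in target axes [-0.0009 -0.0026 -0.0002] turn deg [-0.36 -0.16 -0.39] F [-27.9 -10.8  13.8] gap 0.0169
n_b 21.3 n_a 21.0 T [-2.3   5.22  0.21]
```

Emit:
move_arm(
  deltas=[1, 0, 0, -0.0003, -0.1, 0, 0, 1, 0, 0, 0, 0, 0, 0, 1, 0, 0, 0, 0, 0, 0, 1, 0, 0, 0, 0, 0, 0, 1, 0, 0, 0, 0, 0, 0, 1, 0, 0, 0, 0, 0, 0, 1, 0, 0, 0, 0, 0, 0, 1, 0, 0, 0, 0, 0, 0],
)

```text
clock: 13.85
tcp_pos: [0.5572, -0.0352, 0.0273]
orientation: [-0.002, 0.565, 0.825, -0.001]
wrist_force: [-26.3, -11.0, 11.5]
finger_gap: 0.017
```

```bash
python3 fr.py; python3 - <<'E'
from fit import *
o=[]
p=cam('side'); np.save('side5.npy',p,allow_pickle=True)
x,y=[int(v) for v in proj(p,[.56,-.03,.02])[0]]; x0,y0=x-50,y-38
i=cv2.resize(p['img'][y0:y+38,x0:x+50,::-1],None,fx=7,fy=7,interpolation=cv2.INTER_CUBIC)
fr=np.array([.634,-.0058,2.733]);a=fr[2];R=np.array([[np.cos(a),-np.sin(a)],[np.sin(a),np.cos(a)]])
sq=np.r_[fr[:2]+R@[.06,.06],a]
for P in place(SQ[:2],sq):
    q=((proj(p,P[4:])+.5-[x0,y0])*7).round().astype(int); cv2.polylines(i,[cv2.convexHull(q)],1,(0,255,0))
cv2.imwrite('pics/s5.png',i)
E
```

```text
t 13.85 tcp [ 0.5572 -0.0352  0.0273] ydeg 21.21
tool shift now [-0.0009 -0.0027 -0.0002] in target axes [-0.0009 -0.0027 -0.0002] turn deg [-0.26 -0.16 -0.39] F [-26.3 -11.   11.5] gap 0.017
n_b 19.8 n_a 20.6 T [-2.34  5.11  0.19]
```

View pics/s5.png

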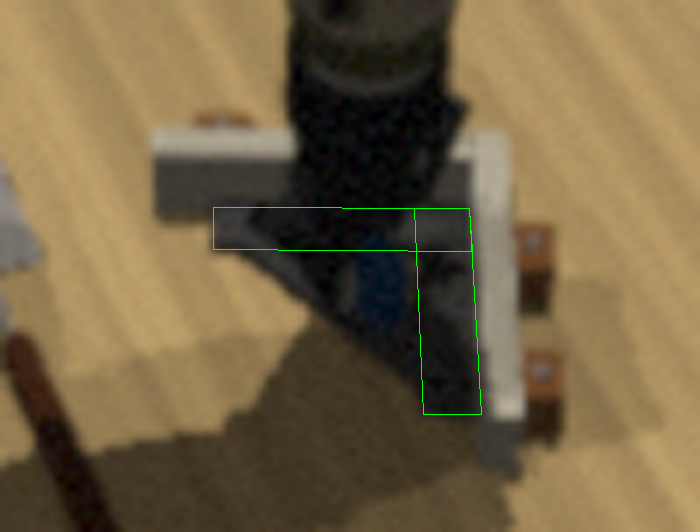

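Emit:
move_arm(
  deltas=[1, 0.001, -0.004, 0, 0.3, 0, 0, 1, 0, -0.006, 0, 0.4, 0, 0, 1, 0, -0.01, -0.001, 0, 0, 0, 1, 0, -0.01, -0.002, 0, 0, 0, 1, 0, 0, -0.03, 0, 0, 0, 1, 0, 0, -0.04, 0, 0, 0, 1, 0, 0, -0.02, 0, 0, 0, 1, 0, 0, 0, 0, 0, 0, 1, 0, 0, 0, 0, 0, 0],
)

```text
clock: 15.02
tcp_pos: [0.5391, -0.0434, 0.1217]
orientation: [0.001, 0.564, 0.826, 0.002]
wrist_force: [0.2, 0.0, -2.5]
finger_gap: 0.0174
```

```bash
python3 go.py .426 -.3443 .12 21.6
```

```text
t 15.03 tcp [ 0.5391 -0.0434  0.1217] ydeg 21.32
tool shift now [-0.2392 -0.2147  0.0007] in target axes [-0.2382 -0.2159  0.0017] turn deg [ 0.23 -0.02 -0.28] F [ 0.2  0.  -2.5] gap 0.0174
```

Emit:
move_arm(
  deltas=[1, -0.015, -0.013, 0, 0.2, 0, 0, 1, -0.03, -0.027, 0, 0, 0, 0, 1, -0.035, -0.032, 0, 0, 0, 0, 1, -0.035, -0.032, 0, 0, 0, 0, 1, -0.035, -0.032, 0, 0, 0, 0, 1, -0.035, -0.032, 0, 0, 0, 0, 1, -0.03, -0.027, 0, 0, 0, 0, 1, -0.023, -0.02, 0, 0, 0, 0, 1, 0, 0, 0, 0, 0, 0, 1, 0, 0, 0, 0, 0, 0],
)

```text
clock: 16.27
tcp_pos: [0.4248, -0.3429, 0.1211]
orientation: [-0.001, 0.564, 0.825, 0.001]
wrist_force: [-0.6, 0.7, -2.4]
finger_gap: 0.017
```

```bash
python3 go.py .427 -.3435 .042 21.3
```

```text
t 16.27 tcp [ 0.4248 -0.3429  0.1211] ydeg 21.27
tool shift now [-0.0015  0.0018  0.0791] in target axes [-0.0013  0.0018  0.0791] turn deg [ 0.01 -0.13 -0.03] F [-0.6  0.7 -2.4] gap 0.017
```

Emit:
move_arm(
  deltas=[1, -0.001, 0.002, 0.02, 0, 0, 0, 1, 0, 0, 0.025, 0, 0, 0, 1, 0, 0, 0.02, 0, 0, 0, 1, 0, 0, 0.01, 0, 0, 0, 1, 0, 0, 0, 0, 0, 0, 1, 0, 0, 0, 0, 0, 0],
)

```text
clock: 17.02
tcp_pos: [0.4287, -0.3437, 0.0478]
orientation: [0.001, 0.564, 0.826, 0.0]
wrist_force: [-0.5, -0.9, -2.1]
finger_gap: 0.0169
```

```bash
python3 go.py .427 -.3435 .040 21.3
```

```text
t 17.02 tcp [ 0.4287 -0.3437  0.0478] ydeg 21.35
tool shift now [ 0.0008 -0.0015  0.0078] in target axes [ 0.0008 -0.0015  0.0078] turn deg [0.08 0.06 0.05] F [-0.5 -0.9 -2.1] gap 0.0169
```

Emit:
move_arm(
  deltas=[1, 0, -0.001, 0.003, 0, 0, 0, 1, 0, 0, 0.002, 0, 0, 0, 1, 0, 0, 0.001, 0, 0, 0, 1, 0, 0, 0, 0, 0, 0],
)

```text
clock: 17.52
tcp_pos: [0.4271, -0.3438, 0.041]
orientation: [0.0, 0.564, 0.826, 0.0]
wrist_force: [-0.2, 0.6, -1.7]
finger_gap: 0.0171
```

Emit:
move_arm(
  deltas=[1, 0, 0, 0.001, 0, 0, 0, 1, 0, 0, 0, 0, 0, 0],
)

```text
clock: 17.77
tcp_pos: [0.4272, -0.344, 0.0402]
orientation: [0.0, 0.564, 0.826, 0.0]
wrist_force: [0.6, -0.1, -0.0]
finger_gap: 0.0169
```

Emit:
move_arm(
  deltas=[1, 0, 0, 0.0007, 0, 0, 0, 1, 0, 0, 0, 0, 0, 0],
)

```text
clock: 18.02
tcp_pos: [0.4273, -0.344, 0.0402]
orientation: [0.001, 0.564, 0.826, 0.0]
wrist_force: [-1.4, 2.2, 4.2]
finger_gap: 0.017
```

```bash
python3 go.py .427 -.3435 .040 21.3
```

```text
t 18.02 tcp [ 0.4273 -0.344   0.0402] ydeg 21.32
tool shift now [ 0.0006 -0.0001  0.0002] in target axes [ 0.0006 -0.0001  0.0002] turn deg [0.06 0.04 0.02] F [-1.4  2.2  4.2] gap 0.017
```

Emit:
move_arm(
  deltas=[1, 0, 0, -0.0006, 0, 0, 0, 0.4, 0, 0, 0, 0, 0, 0, 0, 0, 0, 0, 0, 0, 0, -0.6, 0, 0, 0, 0, 0, 0, -1, 0, 0, 0, 0, 0, 0, -1, 0, 0, 0, 0, 0, 0, -1, 0, 0, 0, 0, 0, 0],
  squeeze=40,
)

```text
clock: 18.9
tcp_pos: [0.4272, -0.3439, 0.04]
orientation: [0.0, 0.564, 0.826, 0.0]
wrist_force: [-0.8, -0.7, -0.6]
finger_gap: 0.0853
```

Emit:
move_arm(
  deltas=[-1, 0, 0, -0.01, 0, 0, 0, -1, 0, 0, -0.025, 0, 0, 0, -1, 0, 0, -0.04, 0, 0, 0, -1, 0, 0, -0.05, 0, 0, 0, -1, 0, 0, -0.05, 0, 0, 0, -1, 0.05, 0, 0, 0, 0, 0, -1, 0.06, 0, 0, 0, 0, 0, -1, 0.06, 0, 0, 0, 0, 0, -1, 0.06, 0, 0, 0, 0, 0, -1, 0.05, 0, 0, 0, 0, 0],
)

```text
clock: 20.15
tcp_pos: [0.3241, -0.0813, 0.2156]
orientation: [0.001, 0.564, 0.826, 0.001]
wrist_force: [0.7, 0.2, 0.1]
finger_gap: 0.0852
```

```bash
python3 - <<'E'
from h import *
s=env.get_state(); print(s['clock'],s['tcp_pos'],s['finger_gap'])
o=[]
for n in('top','side'):
    p=cam(n); save(p,n+'6.png'); np.save(n+'6.npy',p,allow_pickle=True)
a=cv2.imread('pics/top6.png');b=cv2.imread('pics/side6.png')
cv2.imwrite('pics/f6.png',np.hstack([cv2.resize(a,(400,300)),cv2.resize(b,(400,300))]))
cv2.imwrite('pics/f6c.png',np.hstack([cv2.resize(a[230:325,360:470],(400,345),interpolation=2),cv2.resize(b[280:370,295:400],(400,345),interpolation=2)]))
E
```

```text
20.15 [ 0.3240515  -0.08131541  0.21563976] 0.08524132681628935
```

View pics/f6.png

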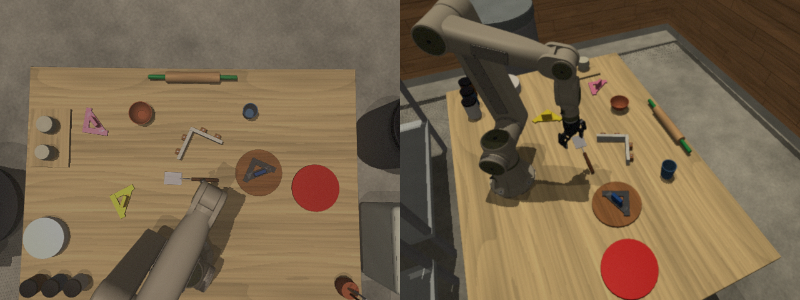

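View pics/f6c.png

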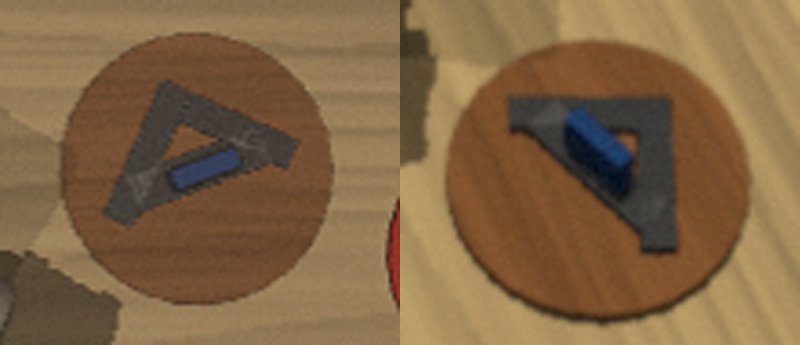

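```bash
python3 - <<'E'
from fit import *
dark=lambda r,g,b:(r-b<22)
for n,roi in(('top',(382,245,450,300)),('side',(320,300,378,350))):
    p=np.load(n+'6.npy',allow_pickle=True).item()
    m=rmask(p,dark,roi); v,c=fit([(p,m,roi)],SQ+GR,[.426,-.344,2.728],z=.014); print(n,v.round(4),np.rad2deg(v[2]),c)
s=env.get_state(); print(s['tcp_pos'],abs(s['qvel']).max())
order.hand_in()
E
```

```text
top [ 0.4244 -0.3457  2.7273] 156.26472533060488 0.05399625672290032
side [ 0.4268 -0.3423  2.7214] 155.92460444128002 0.1012648282129251
[ 0.32248202 -0.07933844  0.21548629] 0.05797596561841003
the job is handed in; nothing more can be done
```

The job is done and handed in after about 20 s of robot time. No verdict came back.

- **Pressing:** I gripped the steel square by its blue grip and pressed it into the inside corner of the frame. It was held at about 20 N on each board for 1 s, and the pose stayed still. The turning moment about the vertical was only about 0.2 N m, which fits both edges sitting flush. The side picture also matched the home position. At full press the tool tilted by about 0.3°.
- **Placing:** I then laid the square flat on the brown bat, grip up, let go and drew the arm clear. The fits after release put it at (0.424, -0.346) from the top camera and (0.427, -0.342) from the side camera. The bat's centre measures (0.426, -0.344), so it is about 2 mm off.
- **Bystanders:** the cup, bowl and spatula look untouched in the last pictures. I compared them by eye only. The spatula's handle end is partly behind the arm in the top view.
- **What disagreed:** before the grasp, the two cameras differed by up to 6 mm on the square's position. The measured home position was about 3 mm from the one estimated by vision, so I settled the fit by contact forces instead.

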